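Swap the date stamp and the tape roll back into their own docks

TASK

On the packing bench the red date stamp and the pale tape roll have been put away in each other's docks: the stamp stands in the yellow-edged dock's round pocket and the roll lies over the red-edged dock's oblong pocket. Swap them, so that the tape roll lies flat, fully down in the round pocket, and the stamp stands upright, fully down in the oblong pocket. Keep the stamp upright all the time, and leave the other things on the bench, the shut foam box included, as they are.

Things in the scene. Friction and masses are not known exactly. Their poses are not given: they have to be found in the camera images.
- stamp: self-inking date stamp, black frame with a red cap, standing upright, 40 (x) x 71 (y) x 78 (z) mm, 0.11 kg. Origin: centre of its underside; z up. Foot 40 (x) x 58 (y) mm. The cap does not move; its top part, 56 to 78 mm above the underside, is 40 (x) x 62 (y) mm and is the place to grip, across x. Lower side parts of the cap, 35 to 59 mm up, make it 71 mm long in y.
- tape: roll of pale parcel tape lying flat, outer diameter 92 mm, height 48 mm, open hole of about 68 mm, so the wall is about 12 mm thick, 0.16 kg. Origin: centre of its underside; z up, along the roll's axis. Grip it from above across the wall, one finger in the hole.
- tape_dock: tape roll's dock, screwed to the bench: grey plate 120 x 120 x 14 mm with yellow stripes along its edges and a round yellow-floored pocket in the middle, 100 mm in diameter and 10 mm deep. Origin: centre of the plate's underside; z up.
- tape_dock_floor (a point): centre of the round pocket's floor, 4 mm above the bench, axes as tape_dock
- stamp_dock: stamp's dock, screwed to the bench: grey plate 120 x 120 x 14 mm with red stripes along its edges and an oblong red-floored pocket in the middle, 48 mm along x and 66 mm along y, 10 mm deep. Origin: centre of the plate's underside; z up. At the start the tape roll lies over the pocket, on four small black rubber pads, 1.5 mm high, on the plate's top.
- stamp_dock_floor (a point): centre of the oblong pocket's floor, 4 mm above the bench, axes as stamp_dock
- foam_box: white foam shipping box with its lid shut, fixed on the bench between the two docks: about 300 mm along x and 330 mm along y over all as it stands, top up to 195 mm high; origin under its middle. Clear it when carrying things across. The bench beside the docks is free for setting a thing down; the white sheet and the crumpled paper that lie on it are only its surface.
- lid_edge (a point): middle of the free edge of the foam box's lid, on the side away from the robot; rises as the lid opens; to be left shut
- marker: black and white marker pen lying on the bench, 17 x 135 x 16 mm, length along y, origin under its middle; to be left alone
- cutter: blue snap-off knife lying on the bench, 22 x 158 x 16 mm, length along y, origin under its middle; to be left alone
- small_parcel: small brown parcel, 55 x 76 x 30 mm, origin under its middle; to be left alone
Mind the look-alikes: they are no part of the job. Leave any turquoise look-alike of the tape_dock alone.

How it is judged (in metres and radians):
At the end, for the whole second after the job is handed in: Tape roll flat in the round pocket and stamp upright in the oblong pocket, along it (within 0.35 rad, either way round), both at rest: each within 8 mm of its pocket's centre and 4 mm of its floor in height, tilted under 0.06 rad. Other things where they were (horizontal distance between tape and tape_dock_floor below 0.008 m and z of tape in the frame of tape_dock_floor between -0.004 and 0.004 m and angle between each of tape, stamp's own z axis and vertical below 0.06 rad and linear speed of each of tape, stamp below 0.01 m/s and angular speed of each of tape, stamp below 0.1 rad/s and horizontal distance between stamp and stamp_dock_floor below 0.008 m and z of stamp in the frame of stamp_dock_floor between -0.004 and 0.004 m and angle between the x axis of stamp and the x axis of stamp_dock, either way round below 0.35 rad); the robot touches nothing.
It fails at once if the stamp is tipped over (more than 0.7 rad) (angle between stamp's own z axis and vertical above 0.7 rad).
It fails at once if another thing on the bench is shifted by more than 30 mm (distance of any of marker, cutter, small_parcel from where it was at the start of the episode above 0.03 m).
It fails at once if the foam box is opened (the lid's free edge moved more than 50 mm) (distance of lid_edge from where it was at the start of the episode above 0.05 m).
It also fails if it takes over 72 s, if anything falls off the work surface, if the arm or the gripper's body presses on something with over 40 N, if the wrist force passes 120 N, or if a joint passes its speed limit or range.

ROBOT

A 6-joint arm with a two-finger parallel gripper is mounted at the origin on the work surface; the furniture and walls round the work are solid. World frame = base frame: x ahead of the robot, y to its left, z up, the work surface at z = 0. Lengths are in mm, angles in rad, forces in N, time in s.
With the tool pointing down it reaches from about 350 to 775 mm from the base axis. Payload 7.3 kg.
Tool frame: the origin (TCP) lies at the very end of the fingers, on their centre line; the grasp point (between the pads) lies 19 mm behind it (bot.tcp_to_grasp is the distance from the TCP to the grasp point, in mm); z points along the fingers, y is the direction in which the jaws open and shut (so a half turn about z gives the same grasp; the last joint's range is limited). The gripper opens to 92 mm and grips with 3 to 60 N. Pads are 19 mm wide; open, the fingers measure 130 mm over their backs; the gripper's body (75 mm by 190 mm) begins 47 mm behind the grasp point.
Start: joints at [-1.377, 0.342, 1.524, -0, 1.275, -0.146], TCP at [175.005, -494.993, 226.741] pointing down, gripper open.
Joint ranges: [-2.53, 2.53], [-0.77, 2.02], [0.04, 2.7], [-1, 4.14], [0.28, 2.66], [-3.11, 3.11]. Speed limits (rad/s): [2.57, 2.57, 3.14, 3.14, 3.14, 3.14].

INTERFACE

Orientations are given as [roll, pitch, yaw] about the fixed x, y, z axes, in that order (R = Rz(yaw) Ry(pitch) Rx(roll)).
In Python, from plant import bot gives the robot as it stands. The module is installed in compiled form; this text tells all that it offers.
- The arm moves only by the tool carry_out, never from a script. Its argument "motion" is a list of rows, each a list of 5 numbers: the closure, from 0 (fully open) to 1 (shut), then the shift along the tool's x, y, z in mm, then the turn about the tool's z in degrees. In form: [[claw, dx, dy, dz, spin], ...]. A call has 1 to 10 rows; each row is the pose to reach, as a shift and turn from the pose measured when the call began, along the tool's axes at that moment; what a row does not reach only later rows make up. A row lasts 1/8 s, in which the tool goes at most 62.5 mm and 10.7 degrees, less where a joint would pass 70% of its speed; a pose out of reach is approached as far as the arm can. A call with a gripper value outside its range is refused whole. The fingers move at their own pace and stop on an object; the grip force is fixed at half the most. Time passes only in rows, so rows that repeat a pose let the fingers close. It gives the time, the measured TCP pose, the force and the opening at its end, in the units of the state.
- bot.get_obs(): the state, without advancing time (a new reading comes with each control period).
- bot.capture(name): name is "scene" or "top" or "wrist"; returns a dict with "color" (480x640x3 uint8, red, green, blue), "depth" (480x640 float32, mm along the optical axis (not along the pixel's ray), 0 where there is no reading), "K" (3x3 intrinsics, pixels), "camera_from_world" (4x4, takes a point from world to camera coordinates). Camera axes: x right, y down, z forward; pixel columns grow to the right and rows downward; lengths in mm; the calibration is good to about 2 mm. A picture is of the moment at which its call begins.
- bot.close_job(): hands the job in, once; it reports no verdict.
The state is a dict: "time": time; "joint_positions": joint angles; "dq": joint speeds; "tau": joint torques, N m; "tool_pos": TCP position; "tcp_rot": TCP orientation; "contact_force": force on the tool from outside, world axes, zero at the start; "moment": the same for the moment, N m; "grip_width": finger opening in mm.
Only numpy, scipy, OpenCV 4.12 (cv2) and the standard library are available. Lean on these libraries where they do the work, as an engineer would, in place of code of your own. Each camera call takes 0.05 s, during which the arm holds its last target.

## Working session

There is one attempt and no reset: what is moved stays moved. The work goes in short steps, Python scripts to look and compute and a tool call to move; the robot and the scene stay as the last step left them, time stands still between calls to the robot, and variables do not carry over. Pictures are saved under pics/ and viewed, and the job is handed in when it is done.

Besides the shell and the picture viewer there is one more tool, called after ">>>" in YAML: its name, and indented under it one key for each argument. carry_out: Moves the arm, as the interface text tells. Its arguments: {"type":"object","properties":{"motion":{"type":"array","items":{"type":"array","items":{"type":"number"}}}},"required":["motion"]}

```bash
mkdir -p pics; cat > h.py <<'E'
import numpy as np, cv2
from plant import bot
def cap(n,f):
    c=bot.capture(n); cv2.imwrite('pics/'+f+'.png',c['color'][:,:,::-1]); 
    np.savez(f+'.npz',**{k:c[k] for k in('color','depth','K','camera_from_world')}); return c
def cloud(c):
    d=np.asarray(c['depth'],float);K=c['K'];v,u=np.mgrid[:480,:640]
    P=np.stack([(u-K[0,2])/K[0,0]*d,(v-K[1,2])/K[1,1]*d,d],-1)
    T=np.linalg.inv(c['camera_from_world']); W=P@T[:3,:3].T+T[:3,3]; W[d==0]=np.nan; return W
def load(f): return dict(np.load(f+'.npz'))
E
python3 - <<'E'
from h import *
print(bot.get_obs())
for n in('scene','top','wrist'):
    c=cap(n,n+'0'); print(n,np.linalg.inv(c['camera_from_world'])[:3].round(2).tolist())
E
```

```text
{'time': 0.0, 'joint_positions': array([-1.37700951e+00,  3.42723708e-01,  1.52502448e+00, -1.23036346e-05,
        1.27539287e+00, -1.46009770e-01]), 'dq': array([ 0.00209136, -0.00045783,  0.00057955,  0.00111768, -0.00095614,
        0.00092131]), 'tau': array([ 4.81965380e-04, -4.31234729e+01, -2.44219548e+01,  7.16570509e-02,
        5.58310084e-02, -1.18503563e-04]), 'tool_pos': array([ 174.91285931, -494.57091491,  226.04184818]), 'tcp_rot': array([-3.14005901e+00, -2.13639821e-04,  3.39800014e-01]), 'contact_force': array([ 0.40505277, -0.19534454,  0.23949822]), 'moment': array([-0.03402397,  0.03545876, -0.02425239]), 'grip_width': 91.4203927621278}
scene [[-0.51, 0.65, -0.56, 1282.55], [0.86, 0.39, -0.33, 478.87], [0.0, -0.65, -0.76, 1290.2]]
top [[0.01, -0.98, 0.19, 96.61], [-1.0, -0.01, 0.01, -44.69], [-0.01, -0.19, -0.98, 1546.69]]
wrist [[0.33, -0.9, -0.29, 252.91], [-0.94, -0.32, -0.1, -466.43], [-0.0, 0.3, -0.95, 383.75]]
```

View pics/scene0.png

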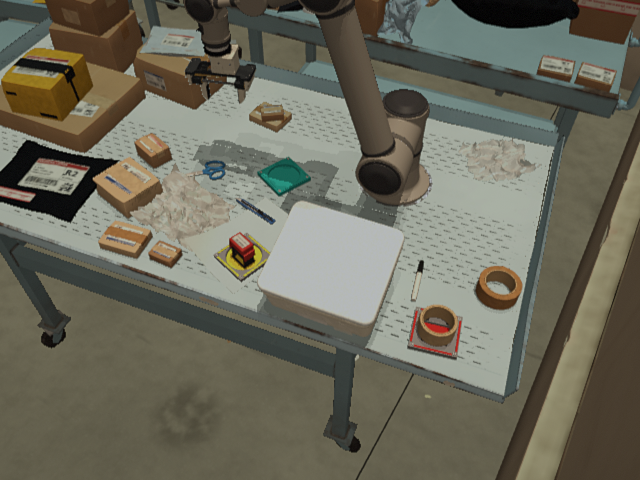

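View pics/top0.png

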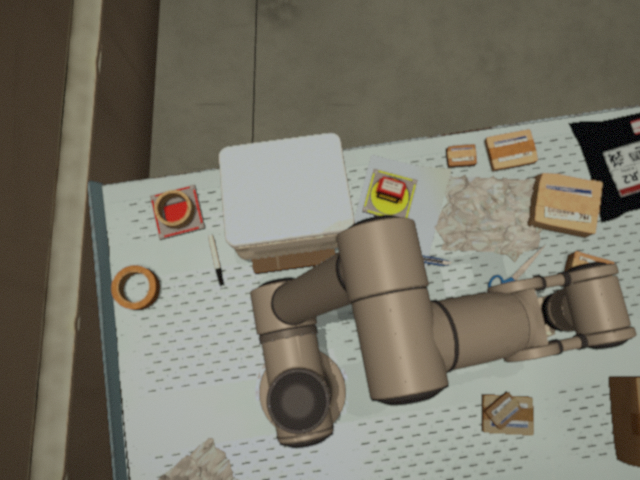

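View pics/wrist0.png

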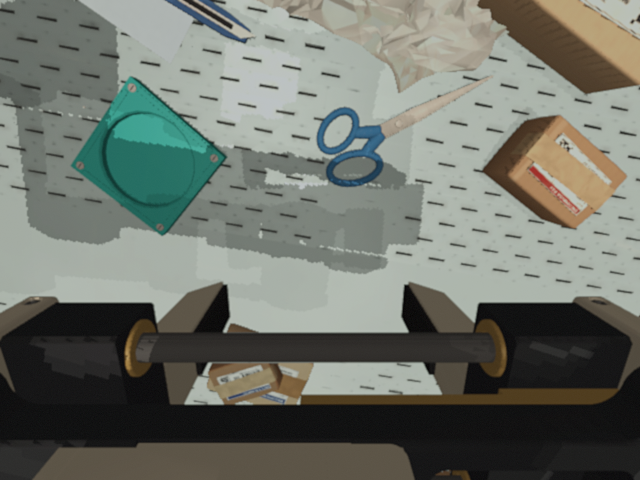

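The scene view shows the stamp in the yellow dock at (242,250) and the roll on the red dock at (437,328), with the white box between them. An orange ring at (498,287) and a turquoise dock at (285,175) are look-alikes. Next I'll measure the positions.

```bash
cat > m.py <<'E'
from h import *
from scipy.optimize import least_squares
def hsv(c): return cv2.cvtColor(c['color'],cv2.COLOR_RGB2HSV)
for f in('top0','scene0'):
    c=load(f);W=cloud(c);H=hsv(c).astype(int)
    print(f)
    h,s,v=H[...,0],H[...,1],H[...,2]
    red=((h<8)|(h>172))&(s>140)&(v>60); yel=(h>22)&(h<35)&(s>110)
    z=W[...,2]
    def rep(n,m):
        P=W[m]; 
        if len(P)<5: print(n,len(P));return
        r=cv2.minAreaRect(P[:,:2].astype(np.float32))
        print(n,len(P),'mean',P.mean(0).round(1),'min',P.min(0).round(),'max',P.max(0).round(),'rect',np.round(r[0],1),np.round(r[1],1),round(r[2],1))
    X,Y=W[...,0],W[...,1]
    box=lambda x0,x1,y0,y1:(X>x0)&(X<x1)&(Y>y0)&(Y<y1)
    rep('yellow',yel&(z<40)&box(300,900,-400,0))
    rep('yellowedge',yel&(z<40)&(z>9)&box(300,900,-400,0))
    rep('redcap',red&(z>40)&box(300,900,-400,0))
    rep('captop',(z>70)&(z<90)&box(450,700,-400,-130))
    rep('rededge',red&(z<25)&box(300,900,150,600))
    rep('plate red',(z>8)&(z<25)&box(480,720,280,520))
    rep('plate yel',(z>9)&(z<25)&box(450,720,-330,-140))
    rep('roll top',(z>55)&(z<80)&box(400,720,250,520))
    rep('box',(z>120)&(z<215)&box(380,800,-140,290))
E
python3 m.py
```

```text
top0
yellow 763 mean [ 486.1 -215.9    7. ] min [ 440. -283.   -7.] max [ 565. -155.   23.] rect [ 497.5 -218.7] [114.7 120.2] 74.9
yellowedge 262 mean [ 494.9 -215.5   13.6] min [ 440. -282.    9.] max [ 562. -155.   23.] rect [ 496.2 -218.1] [114.1 117.3] 74.7
redcap 184 mean [ 496.7 -213.6   77.2] min [ 476. -253.   54.] max [ 530. -183.   92.] rect [ 501.4 -215.2] [67.5 42.2] 72.7
captop 399 mean [ 501.1 -215.5   80.6] min [ 476. -250.   70.] max [ 528. -183.   89.] rect [ 501.8 -216. ] [61.7 43.4] 72.4
rededge 484 mean [447.5 332.3   6.7] min [383. 267.  -9.] max [514. 398.  25.] rect [449.1 331.6] [116.7 114.9] 15.6
plate red 296 mean [497.5 329.2  14.1] min [480. 281.   8.] max [543. 506.  25.] rect [509.  393.7] [ 62.3 224.5] 1.7
plate yel 1192 mean [ 517.5 -249.2   13.9] min [ 450. -330.    9.] max [ 655. -142.   25.] rect [ 551.6 -235.4] [204.2 187.8] 0.9
roll top 405 mean [448.1 330.9  62.7] min [403. 286.  55.] max [494. 379.  75.] rect [448.1 332.2] [92.5 89.7] 45.7
box 10871 mean [489.5  43.2 151.8] min [ 380. -118.  120.] max [626. 209. 187.] rect [484.6  47.5] [249.7 
[... 423 characters left out ...]
  -216.1   80.6] min [ 477. -254.   70.] max [ 531. -183.   88.] rect [ 504.5 -218.5] [66.5 41.5] 72.2
rededge 348 mean [454.  332.    9.6] min [390. 263.  -3.] max [518. 395.  22.] rect [451.4 330.5] [115.  116.5] 14.9
plate red 513 mean [498.7 334.1  14. ] min [480. 281.   8.] max [532. 402.  25.] rect [505.8 341.1] [ 51.5 121. ] 0.0
plate yel 910 mean [ 526.3 -247.7   14.2] min [ 450. -330.    9.] max [ 641. -156.   25.] rect [ 545.1 -243.5] [173.5 190.5] 89.6
roll top 426 mean [452.1 329.8  61.5] min [403. 282.  55.] max [498. 375.  72.] rect [450.3 329.8] [92.7 91.4] 37.3
box 10799 mean [498.5  48.5 149.5] min [ 380. -117.  120.] max [628. 208. 189.] rect [487.7  44.7] [254.7 303.4] 7.9
```

```bash
python3 - <<'E'
from h import *
for f in('top0','scene0'):
    W=cloud(load(f)); X,Y,Z=W[...,0],W[...,1],W[...,2]
    print(f)
    for x in range(400,681,20):
        print(x,[ (lambda m:(int(np.nanpercentile(Z[m],90)) if m.any() else -99))((abs(X-x)<10)&(abs(Y-y)<10)) for y in range(-440,-80,20)])
    m=(Z>100)&(Z<230)&(X>250)&(X<750)&(Y<300)&(Y>-160)
    print(np.nanmax(Z[m]),np.nanmax(X[m]))
    for x in (350,400,450,500,550,600):
        mm=m&(abs(X-x)<8); 
        if mm.any(): print(x,Y[mm].min(),Y[mm].max())
E
```

```text
top0
400 [23, 20, 15, 19, 16, 13, 6, 6, 0, -99, -99, -99, -99, -99, -99, -99, 181, 181]
420 [12, 12, 9, 10, 14, 16, 8, 5, 4, -99, -99, -99, -99, -99, -99, -99, 176, 175]
440 [18, 20, 24, 11, 15, 13, 9, 5, 6, 17, 16, 16, 14, 17, 7, 6, 165, 172]
460 [14, 13, 21, 17, 13, 16, 10, 6, 6, 17, 11, 8, 10, 17, 18, 12, 4, 167]
480 [16, 11, 8, 19, 21, 21, 13, 8, 16, 12, 80, 82, 82, 10, 16, 4, 5, 160]
500 [22, 20, 21, 19, 28, 24, 16, 10, 16, 58, 85, 84, 84, 81, 17, 4, 3, 156]
520 [21, 20, 11, 9, 38, 29, 20, 12, 17, 17, 82, 83, 84, 63, 14, 5, 3, 154]
540 [11, 18, 13, 9, 45, 32, 22, 13, 16, 18, 17, 13, 14, 16, 5, 5, 2, 146]
560 [4, 4, 2, 6, 52, 36, 27, 17, 11, 5, 13, 16, 16, 16, 5, 4, 3, 139]
580 [30, 29, 29, 30, 9, 3, 21, 15, 11, 7, 6, 6, 5, 5, 4, 3, 4, 6]
600 [32, 33, 34, 33, 25, 4, 4, 4, 3, 3, 4, 3, 3, 6, 4, 4, 4, 4]
620 [31, 33, 32, 30, 16, 3, 4, 3, 3, 3, 3, 4, 3, 4, 5, 2, 4, 3]
640 [25, 25, 25, 3, 2, 4, 3, 3, 2, 3, 4, 2, 4, 3, 4, 3, -5, -99]
660 [4, 3, 2, 5, 4, 2, 3, 4, 5, 0, -4, -10, -99, -99, -99, -99, -99, -99]
680 [5, 5, 4, 0, -3, -99, -99, -99, -99, -99, -99, -99, -99, -99, -99, -99, -99,
[... 1040 characters left out ...]
, 4, 12, 9, 5, 4, 4, 3, 5, 2, 1, 0, 1]
600 [32, 32, 33, 31, 1, 1, 1, 1, 2, 1, 1, 1, 2, 2, 1, 1, 2, 2]
620 [30, 31, 30, 28, 3, 1, 1, 1, 1, 2, 1, 2, 1, 3, 3, 3, 2, 1]
640 [11, 18, 12, 7, 3, 3, 2, 3, 5, 3, 2, 2, 1, 1, 0, 0, -10, -791]
660 [3, 2, 3, 3, 2, 1, 2, 1, 0, -2, -9, -17, -790, -794, -792, -795, -795, -793]
680 [1, 1, 0, -4, -12, -790, -791, -792, -794, -788, -793, -792, -794, -791, -794, -792, -795, -792]
229.2738627805577 628.4200128028887
350 4.87939934543607 177.6161275021583
400 -117.40282797336334 185.72710518032102
450 -109.81532339446147 193.0131826793065
500 -106.65458865888496 199.85418437546025
550 -96.42736663060799 207.37010188022174
600 -89.87101950428467 183.43180163637032
```

```bash
cat >> h.py <<'E'
from scipy.spatial.transform import Rotation as Ro
def go(*targets):
    o=bot.get_obs(); R=Ro.from_euler('xyz',o['tcp_rot']).as_matrix(); p=o['tool_pos']
    print('now',round(o['time'],2),p.round(1),np.degrees(o['tcp_rot']).round(1),'w',round(o['grip_width'],1),'F',o['contact_force'].round(1))
    for x,y,z,yaw in targets:
        d=R.T@(np.array([x,y,z])-p); s=-(yaw-np.degrees(o['tcp_rot'][2])); s=(s+180)%360-180
        print((x,y,z,yaw),'->',d.round(1).tolist(),round(s,1))
E
python3 - <<'E'
from h import *
go((330,-400,300,45),(470,-150,310,75),(470,0,310,85),(450,331,300,90))
W=cloud(load('top0')); X,Y,Z=W[...,0],W[...,1],W[...,2]
for x in range(340,701,20):
    print(x,[ (lambda m:(int(np.nanpercentile(Z[m],90)) if m.any() else -99))((abs(X-x)<10)&(abs(Y-y)<10)) for y in range(180,520,20)])
E
```

```text
now 0.15 [ 174.9 -494.7  226.2] [-179.9   -0.    19.5] w 91.6 F [-0.5  0.4 -0.8]
(330, -400, 300, 45) -> [177.8, -37.7, -73.7] -25.5
(470, -150, 310, 75) -> [393.1, -226.7, -83.5] -55.5
(470, 0, 310, 85) -> [443.1, -368.2, -83.3] -65.5
(450, 331, 300, 90) -> [534.5, -686.9, -72.9] -70.5
340 [178, 3, 13, 16, 3, 3, 5, 3, 3, 3, 4, 3, 4, 4, 5, 5, 20]
360 [179, 4, 5, 18, 3, 4, 3, 4, 3, 3, 2, 3, 4, 3, 3, 3, 8]
380 [175, 1, 4, 16, 4, 5, 4, 6, 15, 16, 16, 3, 3, 3, 4, 5, 4]
400 [171, 0, 4, 3, 7, 15, 19, 62, 65, 19, 16, 4, 4, 5, 3, 3, 4]
420 [167, -99, 2, 4, 16, 18, 65, 65, 64, 66, 18, 3, 4, 4, 4, 5, 3]
440 [161, 156, 2, 3, 10, 62, 65, 8, 8, 54, 64, 13, 4, 3, 4, 4, 5]
460 [158, 154, 3, 2, 5, 58, 65, 8, 9, 61, 65, 15, 4, 4, 3, 4, 3]
480 [153, 153, 3, 3, 3, 15, 64, 63, 61, 62, 59, 18, 4, 1, 4, 4, 3]
500 [148, 147, 3, 3, 3, 14, 18, 63, 64, 19, 15, 11, 3, 4, 3, 3, 5]
520 [143, 144, 4, 4, 3, 7, 16, 13, 6, 2, 4, 5, 4, 4, 5, 4, 3]
540 [140, 138, 3, 3, 4, 4, 3, 5, 3, 5, 3, 3, 6, 3, 2, 1, -99]
560 [135, 133, 9, 3, 3, 4, 3, 3, 1, 0, -99, -99, -99, -99, -99, -99, -99]
580 [130, 129, -99, -1, -99, -99, -99, -99, -99, -99, -99, -99, -99, -99, -99, -99, -99]
600 [120, -99, -99, -99, -99, -99, -99, -99, -99, -99, -99, -99, -99, -99, -99, -99, -99]
620 [-99, -99, -99, -99, -99, -99, -99, -99, -99, -99, -99, -99, -99, -99, -99, -99, -99]
640 [-99, -99, -99, -99, -99, -99, -99, -99, -99, -99, -99, -99, -99, -99, -99, -99, -99]
660 [-99, -99, -99, -99, -99, -99, -99, -99, -99, -99, -99, -99, -99, -99, -99, -99, -99]
680 [-99, -99, -99, -99, -99, -99, -99, -99, -99, -99, -99, -99, -99, -99, -99, -99, -99]
700 [-99, -99, -99, -99, -99, -99, -99, -99, -99, -99, -99, -99, -99, -99, -99, -99, -99]
```

>>> carry_out:
  motion:
    - [0, 50, -10, -35, -7]
    - [0, 105, -25, -70, -15]
    - [0, 178, -38, -78, -25]
    - [0, 230, -85, -84, -33]
    - [0, 285, -132, -84, -40]
    - [0, 340, -180, -84, -47]
    - [0, 393, -227, -84, -55]
    - [0, 410, -275, -84, -59]
    - [0, 427, -322, -84, -63]
    - [0, 443, -368, -84, -66]

```text
time: 1.4
tool_pos: [469.7, -6.7, 310.4]
tcp_rot: [-3.141, -0.001, 1.494]
contact_force: [1.4, -0.7, 0.7]
grip_width: 91.9
```

```bash
python3 - <<'E'
from h import *
go((470,130,310,85),(450,331,260,90))
E
```

```text
now 1.4 [469.7  -6.7 310.4] [-1.80e+02 -1.00e-01  8.56e+01] w 91.9 F [ 1.4 -0.7  0.7]
(470, 130, 310, 85) -> [136.3, -10.2, 0.5] 0.6
(450, 331, 260, 90) -> [335.1, -45.6, 50.8] -4.4
```

>>> carry_out:
  motion:
    - [0, 60, -5, 0, 0]
    - [0, 120, -10, 0, 0]
    - [0, 180, -16, 0, -1]
    - [0, 235, -25, 0, -2]
    - [0, 290, -35, 25, -3]
    - [0, 335, -46, 50, -4]
    - [0, 335, -46, 50, -4]
    - [0, 335, -46, 50, -4]

```text
time: 2.4
tool_pos: [449.7, 330.6, 260.9]
tcp_rot: [-3.141, -0.001, 1.564]
contact_force: [0.6, -0.4, 0.0]
grip_width: 91.8
```

```bash
cat > m2.py <<'E'
from h import *
import sys
f=sys.argv[1]; c=cap('wrist',f); go()
E
python3 m2.py w1
```

```text
now 2.45 [450.2 330.2 261.4] [ 1.80e+02 -1.00e-01  8.95e+01] w 92.0 F [ 1.  -0.7 -0.1]
```

View pics/w1.png

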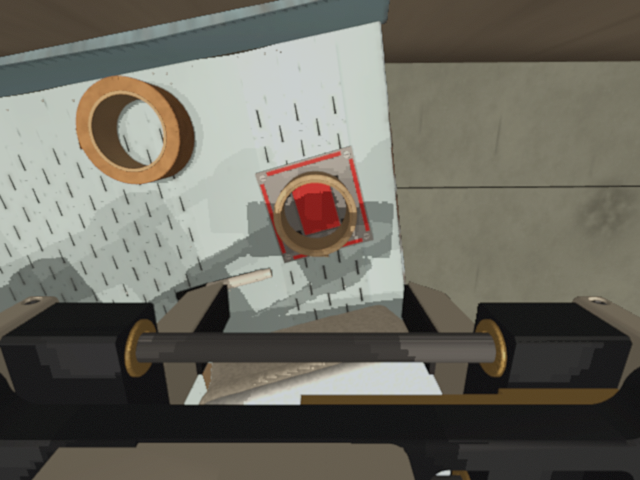

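The wrist view shows the pale roll over the red pocket at (316,213). The pocket's long side runs along the image vertical, roughly world y. The orange look-alike is at (133,130), and the bench up-image at (310,100) is free. Next: fit the roll and plate.

```bash
cat > m3.py <<'E'
from h import *
from scipy.optimize import least_squares
c=load('w1');W=cloud(c);X,Y,Z=W[...,0],W[...,1],W[...,2]
m=(Z>57)&(Z<70)&(abs(X-450)<70)&(abs(Y-331)<70)
P=W[m];print('roll top',len(P),np.median(P[:,2]))
x0,y0=P[:,:2].mean(0)
# annulus radius fit: robust by min enclosing circle and fit of outer contour per angle
r=least_squares(lambda p:np.maximum(np.hypot(P[:,0]-p[0],P[:,1]-p[1])-46,0)+np.maximum(34-np.hypot(P[:,0]-p[0],P[:,1]-p[1]),0),[x0,y0],loss='soft_l1')
print('mean',x0,y0,'annulus',r.x,cv2.minEnclosingCircle(P[:,:2].astype(np.float32)))
H=cv2.cvtColor(c['color'],cv2.COLOR_RGB2HSV).astype(int)
red=((H[...,0]<8)|(H[...,0]>172))&(H[...,1]>140)
n=red&(abs(X-450)<90)&(abs(Y-331)<90)
e=W[n&(Z>9)&(Z<22)];print('plate',cv2.minAreaRect(e[:,:2].astype(np.float32)),np.median(e[:,2]))
q=W[n&(Z<8)];print('pocket seen',cv2.minAreaRect(q[:,:2].astype(np.float32)),np.median(q[:,2]))
print('bench',np.nanmedian(Z[(abs(X-450)<30)&(abs(Y-450)<30)]))
b=(Z>-15)&(Z<15)&(Y>300);print('bench xmax', [ (y,X[b&(abs(Y-y)<8)].max().round()) for y in(340,400,430,460,490,500) if (b&(abs(Y-y)<8)).any()])
o=(Z>30)&(Z<60)&(X<400)&(Y>350);print('orange',W[o].min(0).round(),W[o].max(0).round())
w=(Z>25)&(X>400)&(Y>430);print('rail',W[w].min(0) if w.any() else None)
E
python3 m3.py
```

```text
roll top 1869 62.89364197593943
mean 449.69529113798825 331.8965450135101 annulus [449.86950083 330.78899327] ((450.14166259765625, 329.7272644042969), 47.4826545715332)
plate ((449.9619140625, 331.00140380859375), (116.19796752929688, 115.53741455078125), 15.436005592346191) 14.122047446216357
pocket seen ((450.6072692871094, 330.01727294921875), (47.867042541503906, 63.34519958496094), 15.422240257263184) 3.820376972215911
bench -0.660208599371856
bench xmax [(340, np.float64(555.0)), (400, np.float64(546.0)), (430, np.float64(540.0)), (460, np.float64(536.0)), (490, np.float64(531.0)), (500, np.float64(529.0))]
orange [115. 367.  30.] [400. 538.  56.]
rail [400.10444593 519.69953928  25.00445772]
```

```bash
python3 - <<'E'
from h import *
go((490,331,80,90),(490,331,33,90))
E
```

```text
now 2.45 [450.2 330.2 261.4] [ 1.80e+02 -1.00e-01  8.95e+01] w 92.0 F [ 1.  -0.7 -0.1]
(490, 331, 80, 90) -> [0.9, 39.8, 181.4] -0.5
(490, 331, 33, 90) -> [0.8, 39.8, 228.4] -0.5
```

>>> carry_out:
  motion:
    - [0.3, 0.5, 20, 55, 0]
    - [0.3, 0.5, 40, 115, 0]
    - [0.3, 0.5, 40, 155, 0]
    - [0.3, 0.5, 40, 175, 0]
    - [0.3, 0.5, 40, 200, 0]
    - [0.3, 0.5, 40, 220, 0]
    - [0.3, 0.5, 40, 228, 0]
    - [0.3, 0.5, 40, 228, 0]
    - [0.6, 0.5, 40, 228, 0]
    - [0.6, 0.5, 40, 228, 0]

```text
time: 3.7
tool_pos: [490.7, 330.8, 34.3]
tcp_rot: [3.14, -0.002, 1.563]
contact_force: [0.8, 0.1, 0.3]
grip_width: 48.8
```

>>> carry_out:
  motion:
    - [0.9, 0, 0, 0, 0]
    - [1, 0, 0, 0, 0]
    - [1, 0, 0, 0, 0]
    - [1, 0, 0, 0, 0]
    - [1, 0, 0, 0, 0]
    - [1, 0, 0, 0, 0]

```text
time: 4.45
tool_pos: [490.7, 330.8, 34.3]
tcp_rot: [3.14, -0.002, 1.562]
contact_force: [-0.1, 1.0, 0.6]
grip_width: 6.9
```

```bash
python3 - <<'E'
from h import *
go((490,331,75,90),(498,452,75,90),(498,452,18,90))
E
```

```text
now 4.45 [490.7 330.8  34.3] [ 1.799e+02 -1.000e-01  8.950e+01] w 6.9 F [-0.1  1.   0.6]
(490, 331, 75, 90) -> [0.2, -0.6, -40.7] -0.5
(498, 452, 75, 90) -> [121.3, 6.4, -40.5] -0.5
(498, 452, 18, 90) -> [121.2, 6.3, 16.5] -0.5
```

```bash
python3 m2.py w2
```

```text
now 4.5 [490.7 330.9  34.3] [ 1.799e+02 -1.000e-01  8.950e+01] w 6.4 F [-0.2  0.5 -0.2]
```

View pics/w2.png

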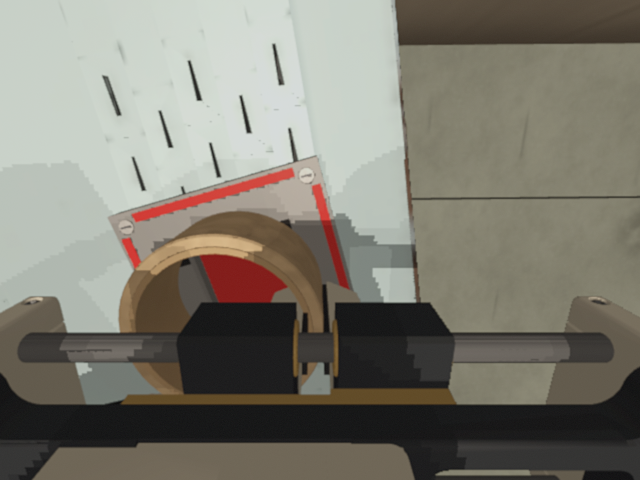

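The fingers look closed on the wall at (310,310), though the opening reads 6.4 mm instead of 12. A small test lift will tell.

>>> carry_out:
  motion:
    - [1, 0, 0, 0, 0]
    - [1, 0, 0, -10, 0]
    - [1, 0, 0, -25, 0]
    - [1, 0, 0, -41, 0]
    - [1, 0, 0, -41, 0]

```text
time: 5.12
tool_pos: [491.7, 331.4, 77.5]
tcp_rot: [3.136, -0.004, 1.563]
contact_force: [-0.4, 0.4, -1.6]
grip_width: 6.7
```

```bash
python3 m2.py w3; python3 -c "
from h import *
cap('scene','s1')"
```

```text
now 5.17 [491.1 331.   76.4] [179.8  -0.2  89.5] w 6.9 F [-0.5 -0.1 -1.6]
```

View pics/w3.png

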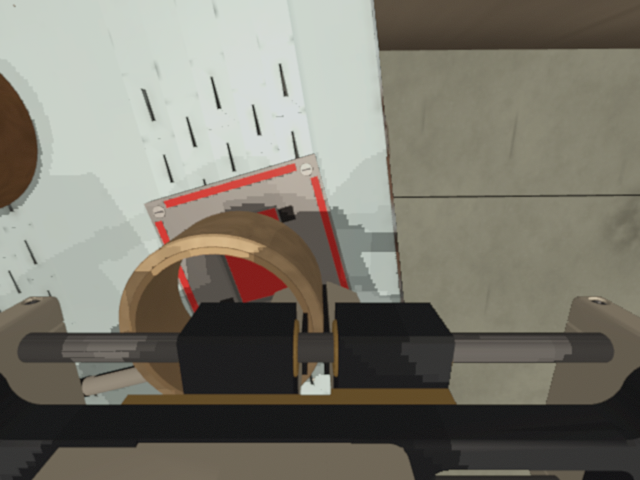

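View pics/s1.png

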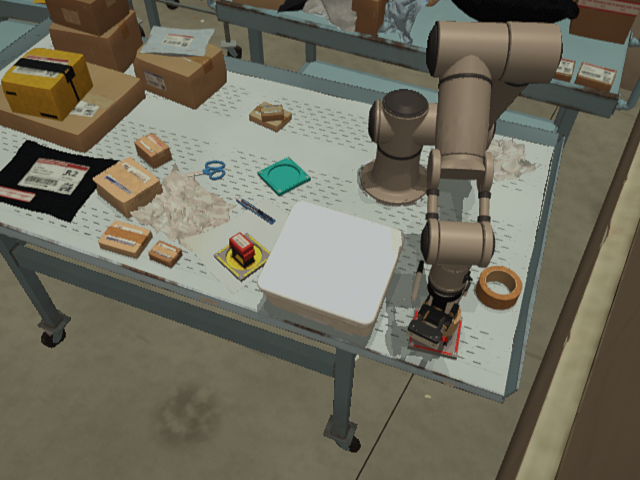

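The roll is held: it came up with the gripper, and its place in the wrist picture hasn't changed. I'll set it aside on the free bench.

```bash
python3 - <<'E'
from h import *
go((498,452,77,90),(498,452,20,90))
E
```

```text
now 5.22 [490.6 330.8  75.6] [ 1.799e+02 -1.000e-01  8.950e+01] w 6.7 F [-0.4 -0.4 -0.9]
(498, 452, 77, 90) -> [121.3, 6.4, -1.1] -0.5
(498, 452, 20, 90) -> [121.1, 6.3, 55.9] -0.5
```

>>> carry_out:
  motion:
    - [1, 40, 2, 0, 0]
    - [1, 85, 4, 0, 0]
    - [1, 121, 6, 0, 0]
    - [1, 121, 6, 20, 0]
    - [1, 121, 6, 40, 0]
    - [1, 121, 6, 50, 0]
    - [1, 121, 6, 55, 0]
    - [1, 121, 6, 56, 0]
    - [1, 121, 6, 56, 0]
    - [0.6, 121, 6, 56, 0]

```text
time: 6.48
tool_pos: [498.2, 452.1, 20.8]
tcp_rot: [3.138, -0.003, 1.562]
contact_force: [0.1, -0.5, 0.4]
grip_width: 12.8
```

>>> carry_out:
  motion:
    - [0.6, 0, 0, 0, 0]
    - [0.6, 0, 0, 0, 0]
    - [0.6, 0, 0, 0, 0]
    - [0.6, 0, 0, -20, 0]
    - [0.3, 0, 0, -50, 0]
    - [0, 0, 0, -105, 0]
    - [0, 0, 0, -165, 0]
    - [0, 0, 0, -225, 0]
    - [0, -40, -45, -285, 0]
    - [0, -100, -45, -290, 0]

```text
time: 7.72
tool_pos: [452.5, 363.8, 311.6]
tcp_rot: [3.132, -0.007, 1.566]
contact_force: [1.8, 0.1, 0.1]
grip_width: 90.3
```

```bash
python3 m2.py w4; python3 -c "
from h import *
go((470,0,310,85),(490,-150,310,75),(502,-217,270,72))"
```

```text
now 7.78 [451.9 357.  313.2] [179.5  -0.2  89.5] w 91.2 F [ 2.8 -1.2  3.4]
now 7.78 [451.9 357.  313.2] [179.5  -0.2  89.5] w 91.2 F [ 2.8 -1.2  3.4]
(470, 0, 310, 85) -> [-356.8, 21.2, 2.4] 4.5
(490, -150, 310, 75) -> [-506.7, 42.4, 2.2] 14.5
(502, -217, 270, 72) -> [-573.7, 54.6, 42.2] 17.5
```

View pics/w4.png

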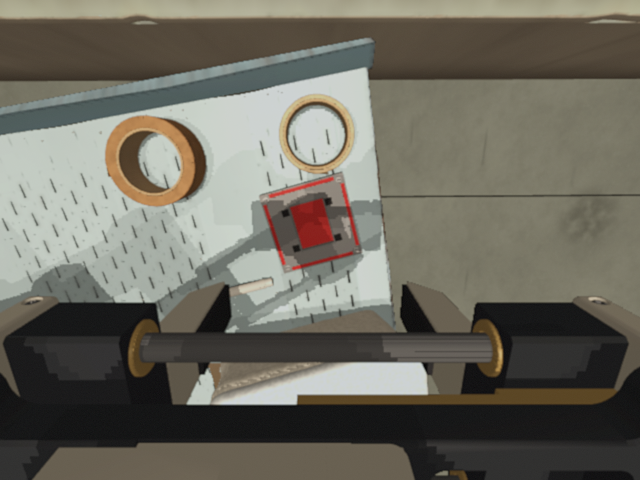

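The roll lies flat on the bench at (316,133). The empty red pocket is clear at (313,222), with its four pads around it.

```bash
cat > m4.py <<'E'
from h import *
from scipy.optimize import least_squares
import sys
c=load(sys.argv[1]);W=cloud(c);X,Y,Z=W[...,0],W[...,1],W[...,2]
m=(Z>40)&(Z<56)&(abs(X-458)<60)&(abs(Y-452)<65)
P=W[m];r=least_squares(lambda p:np.maximum(np.hypot(P[:,0]-p[0],P[:,1]-p[1])-46,0)+np.maximum(38-np.hypot(P[:,0]-p[0],P[:,1]-p[1]),0),P[:,:2].mean(0),loss='soft_l1')
print('roll',len(P),r.x,cv2.minEnclosingCircle(P[:,:2].astype(np.float32)),np.median(P[:,2]))
H=cv2.cvtColor(c['color'],cv2.COLOR_RGB2HSV).astype(int)
red=((H[...,0]<8)|(H[...,0]>172))&(H[...,1]>140)
n=red&(abs(X-450)<90)&(abs(Y-331)<90)
e=W[n&(Z>9)&(Z<22)];print('plate',cv2.minAreaRect(e[:,:2].astype(np.float32)))
q=W[n&(Z<9)&(np.hypot(X-450,Y-331)<46)];print('pocket',cv2.minAreaRect(q[:,:2].astype(np.float32)),np.median(q[:,2]))
E
python3 m4.py w4
```

```text
roll 1618 [457.26879303 452.72749124] ((457.7024230957031, 451.59820556640625), 47.35464096069336) 47.482842735267155
plate ((450.1658020019531, 331.1754455566406), (115.69894409179688, 115.58637237548828), 15.651925086975098)
pocket ((450.3662414550781, 330.6585693359375), (47.492095947265625, 65.038818359375), 15.353318214416504) 3.8486094667602515
```

>>> carry_out:
  motion:
    - [0, -50, 3, 0, 0]
    - [0, -110, 7, 0, 0]
    - [0, -170, 10, 0, 0]
    - [0, -232, 14, 0, 1]
    - [0, -294, 18, 0, 3]
    - [0, -357, 21, 0, 5]
    - [0, -415, 28, 0, 9]
    - [0, -465, 36, 0, 13]
    - [0, -515, 44, 20, 16]
    - [0, -574, 54, 42, 18]

```text
time: 9.02
tool_pos: [501.4, -217.7, 272.1]
tcp_rot: [3.13, -0.005, 1.247]
contact_force: [0.8, 0.4, -0.0]
grip_width: 92.0
```

>>> carry_out:
  motion:
    - [0, 0, 0, 0, 0]
    - [0, 0, 0, 0, 0]

```text
time: 9.28
tool_pos: [501.3, -217.7, 273.2]
tcp_rot: [3.129, -0.005, 1.246]
contact_force: [0.1, 0.2, 0.4]
grip_width: 91.8
```

```bash
python3 m2.py w5; python3 - <<'E'
from h import *
c=load('w5');W=cloud(c);X,Y,Z=W[...,0],W[...,1],W[...,2]
H=cv2.cvtColor(c['color'],cv2.COLOR_RGB2HSV).astype(int)
yel=(H[...,0]>22)&(H[...,0]<35)&(H[...,1]>110)&(abs(X-497)<110)&(abs(Y+220)<110)
for n,m in(('cap',(Z>72)&(Z<92)&(abs(X-500)<60)&(abs(Y+217)<60)),('edge',yel&(Z>9)&(Z<22)),('floor',yel&(Z<9)&(Z>-3))):
    P=W[m].astype(np.float32);print(n,len(P),cv2.minAreaRect(P[:,:2]),np.median(P[:,2]))
P=W[yel&(Z<9)&(Z>-3)];print(cv2.minEnclosingCircle(P[:,:2].astype(np.float32)))
E
```

```text
now 9.32 [ 501.5 -217.   273.5] [179.3  -0.3  71.5] w 91.9 F [-0.1  0.3 -0. ]Traceback (most recent call last):
  File "<stdin>", line 6, in <module>
cv2.error: OpenCV(4.12.0) /io/opencv/modules/imgproc/src/convhull.cpp:143: error: (-215:Assertion failed) total >= 0 && (depth == CV_32F || depth == CV_32S) in function 'convexHull'
```

View pics/w5.png

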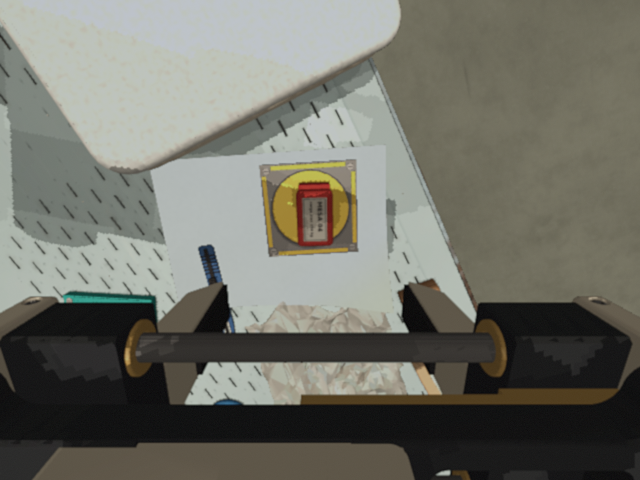

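The wrist view shows the stamp at (315,213) in the yellow dock, with its long side nearly vertical in the image. The cutter at (208,265) is clear.

```bash
cat > m5.py <<'E'
from h import *
import sys
c=load(sys.argv[1]);W=cloud(c);X,Y,Z=W[...,0],W[...,1],W[...,2]
H=cv2.cvtColor(c['color'],cv2.COLOR_RGB2HSV).astype(int)
near=(np.hypot(X-498,Y+219)<95)
yel=(H[...,0]>20)&(H[...,0]<36)&(H[...,1]>90)&near
z=Z[near];print('hist',np.histogram(z,bins=[-20,-5,2,8,12,18,40,60,72,78,84,90,120]))
for n,m in(('cap',(Z>74)&(Z<95)&near),('edge',yel&(Z>8)&(Z<25)),('floor',yel&(Z<9))):
    P=W[m].astype(np.float32);print(n,len(P))
    if len(P): print(cv2.minAreaRect(P[:,:2]),np.median(P[:,2]),P[:,:2].mean(0),cv2.minEnclosingCircle(P[:,:2]))
E
python3 m5.py w5
```

```text
hist (array([  64, 3713, 6026,  491, 3821,    1,   62,  189,   60, 1940,    4,
          0]), array([-20,  -5,   2,   8,  12,  18,  40,  60,  72,  78,  84,  90, 120]))
cap 1999Traceback (most recent call last):
  File "m5.py", line 10, in <module>
    if len(P): print(cv2.minAreaRect(P[:,:2]),np.median(P[:,2]),P[:,:2].mean(0),cv2.minEnclosingCircle(P[:,:2]))
                     ~~~~~~~~~~~~~~~^^^^^^^^^
cv2.error: OpenCV(4.12.0) /io/opencv/modules/imgproc/src/convhull.cpp:143: error: (-215:Assertion failed) total >= 0 && (depth == CV_32F || depth == CV_32S) in function 'convexHull'
```

Contiguity issue: copy the slice first.

```bash
sed -i 's/P=W\[m\].astype(np.float32)/P=np.ascontiguousarray(W[m].astype(np.float32));Q=P[:,:2].copy()/; s/(P\[:,:2\])/(Q)/g' m5.py; python3 m5.py w5; python3 -c "
from h import *
go((501,-217,51,72.5))"
```

```text
hist (array([  64, 3713, 6026,  491, 3821,    1,   62,  189,   60, 1940,    4,
          0]), array([-20,  -5,   2,   8,  12,  18,  40,  60,  72,  78,  84,  90, 120]))
cap 1999
((503.1457824707031, -217.842041015625), (62.03959274291992, 40.053428649902344), 72.534423828125) 81.474304 [ 503.45844 -216.19809] ((503.3319396972656, -217.7774200439453), 34.56122970581055)
edge 1220
((496.938232421875, -220.22378540039062), (117.00653076171875, 116.42462158203125), 74.5702133178711) 14.057972 [ 497.50757 -214.3133 ] ((497.0185546875, -219.9581756591797), 73.2120132446289)
floor 2191
((497.7638244628906, -216.31942749023438), (90.38070678710938, 98.40213775634766), 79.3423843383789) 3.9764824 [ 494.44055 -210.48756] ((497.16229248046875, -220.11241149902344), 49.74986267089844)
now 9.32 [ 501.5 -217.   273.5] [179.3  -0.3  71.5] w 91.9 F [-0.1  0.3 -0. ]
(501, -217, 51, 72.5) -> [-1.2, -3.3, 222.5] -1.0
```

```bash
python3 -c "
from h import *
go((503.2,-217.7,100,72.5),(503.2,-217.7,52,72.5))"
```

```text
now 9.32 [ 501.5 -217.   273.5] [179.3  -0.3  71.5] w 91.9 F [-0.1  0.3 -0. ]
(503.2, -217.7, 100, 72.5) -> [-1.0, -0.4, 173.5] -1.0
(503.2, -217.7, 52, 72.5) -> [-1.2, -1.0, 221.5] -1.0
```

>>> carry_out:
  motion:
    - [0, -1, 0, 50, -1]
    - [0, -1, 0, 100, -1]
    - [0, -1, 0, 140, -1]
    - [0, -1, 0, 175, -1]
    - [0, -1, -1, 200, -1]
    - [0, -1, -1, 215, -1]
    - [0, -1, -1, 221, -1]
    - [0, -1, -1, 221, -1]
    - [0.3, -1, -1, 221, -1]
    - [0.5, -1, -1, 221, -1]

```text
time: 10.58
tool_pos: [503.6, -217.8, 53.2]
tcp_rot: [3.127, -0.005, 1.265]
contact_force: [-0.3, -0.2, 0.7]
grip_width: 76.3
```

>>> carry_out:
  motion:
    - [0.8, 0, 0, 0, 0]
    - [1, 0, 0, 0, 0]
    - [1, 0, 0, 0, 0]
    - [1, 0, 0, 0, 0]
    - [1, 0, 0, 0, 0]

```text
time: 11.2
tool_pos: [503.6, -217.7, 53.1]
tcp_rot: [3.127, -0.005, 1.265]
contact_force: [-0.9, -0.7, -0.4]
grip_width: 39.9
```

```bash
python3 m2.py w6
```

```text
now 11.25 [ 503.6 -217.7   53.1] [179.2  -0.3  72.5] w 40.1 F [ 0.3 -0.3  0.2]
```

View pics/w6.png

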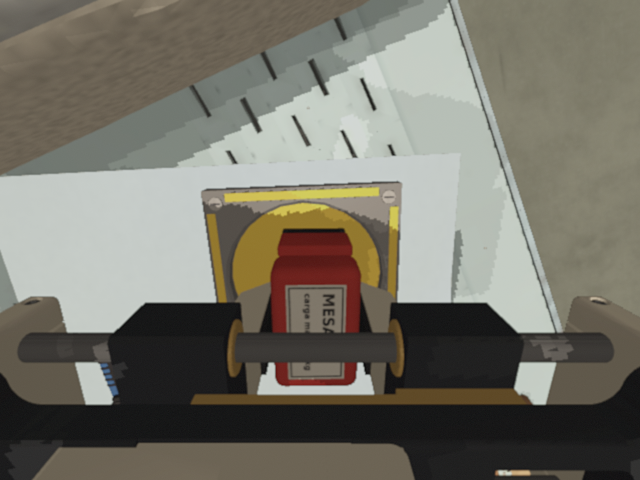

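The stamp's cap is gripped, with the opening at 40 mm. Next I'll lift it straight up.

>>> carry_out:
  motion:
    - [1, 0, 0, -10, 0]
    - [1, 0, 0, -30, 0]
    - [1, 0, 0, -65, 0]
    - [1, 0, 0, -110, 0]
    - [1, 0, 0, -155, 0]
    - [1, 0, 0, -200, 0]
    - [1, 0, 0, -235, 0]
    - [1, 0, 0, -255, 0]
    - [1, 0, 0, -260, 0]

```text
time: 12.38
tool_pos: [499.9, -217.9, 314.9]
tcp_rot: [3.125, -0.004, 1.265]
contact_force: [0.6, 0.1, -1.3]
grip_width: 39.7
```

```bash
python3 m2.py w7; python3 -c "
from h import *
go((490,-60,312,80),(480,60,312,88),(450.3,331,312,105.4))"
```

```text
now 12.43 [ 499.8 -217.8  314.3] [179.1  -0.2  72.5] w 39.6 F [ 0.2 -0.9 -1. ]
now 12.43 [ 499.8 -217.8  314.3] [179.1  -0.2  72.5] w 39.6 F [ 0.2 -0.9 -1. ]
(490, -60, 312, 80) -> [147.5, -56.8, 2.0] -7.5
(480, 60, 312, 88) -> [258.9, -102.5, 1.8] -15.5
(450.3, 331, 312, 105.4) -> [508.4, -212.4, 1.1] -32.9
```

View pics/w7.png

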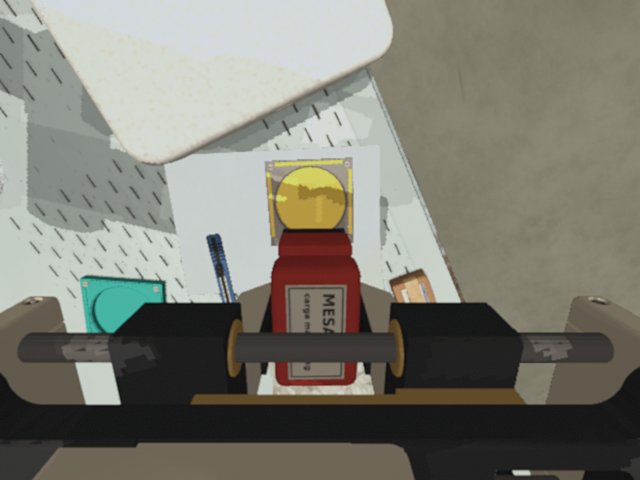

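The stamp hangs steady in the gripper and the round pocket is clear at (311,200). I'll measure that pocket and carry on.

```bash
python3 m5.py w7
```

```text
hist (array([  58, 3068, 5679,  239, 2481,    0,    0,    0,    0,    0,    0,
          0]), array([-20,  -5,   2,   8,  12,  18,  40,  60,  72,  78,  84,  90, 120]))
cap 0
edge 789
((498.2729187011719, -213.92730712890625), (103.86795806884766, 116.0556869506836), 74.605712890625) 13.993429 [ 502.08853 -199.78572] ((497.5049743652344, -219.5839080810547), 73.07882690429688)
floor 3505
((498.793212890625, -214.50924682617188), (86.33919525146484, 97.71188354492188), 71.99016571044922) 3.9925847 [ 498.3244  -216.29845] ((497.0865478515625, -220.33192443847656), 49.917579650878906)
```

>>> carry_out:
  motion:
    - [1, 20, -8, 0, -1]
    - [1, 60, -23, 0, -3]
    - [1, 105, -40, 0, -5]
    - [1, 150, -58, 0, -8]
    - [1, 195, -76, 0, -11]
    - [1, 240, -94, 0, -14]
    - [1, 285, -114, 0, -17]
    - [1, 330, -134, 0, -20]
    - [1, 375, -154, 0, -23]
    - [1, 420, -174, 0, -26]

```text
time: 13.68
tool_pos: [458.5, 237.3, 312.3]
tcp_rot: [3.128, 0.003, 1.722]
contact_force: [0.7, 0.2, -0.9]
grip_width: 39.8
```

```bash
python3 -c "
from h import *
go((450.3,331,310,105.4),(450.3,331,110,105.4))"
```

```text
now 13.68 [458.5 237.3 312.3] [179.2   0.2  98.7] w 39.8 F [ 0.7  0.2 -0.9]
(450.3, 331, 310, 105.4) -> [93.9, 6.0, 2.1] -6.7
(450.3, 331, 110, 105.4) -> [94.5, 3.2, 202.1] -6.7
```

>>> carry_out:
  motion:
    - [1, 45, 3, 0, -3]
    - [1, 80, 5, 0, -6]
    - [1, 94, 6, 2, -7]
    - [1, 94, 6, 2, -7]
    - [1, 94, 6, 40, -7]
    - [1, 94, 5, 85, -7]
    - [1, 94, 4, 130, -7]
    - [1, 95, 3, 170, -7]
    - [1, 95, 3, 195, -7]
    - [1, 95, 3, 202, -7]

```text
time: 14.92
tool_pos: [449.5, 329.7, 108.7]
tcp_rot: [3.131, 0.006, 1.842]
contact_force: [0.7, -0.4, -1.0]
grip_width: 39.7
```

```bash
python3 m2.py w8; python3 -c "
from h import *
go((450.3,331,53,105.4),(450.3,331,75,105.4))"
```

```text
now 14.97 [449.8 330.  108.9] [179.4   0.3 105.6] w 39.9 F [-0.  -0.1 -2.8]
now 14.97 [449.8 330.  108.9] [179.4   0.3 105.6] w 39.9 F [-0.  -0.1 -2.8]
(450.3, 331, 53, 105.4) -> [1.1, 0.1, 55.9] 0.2
(450.3, 331, 75, 105.4) -> [1.0, 0.4, 33.9] 0.2
```

View pics/w8.png

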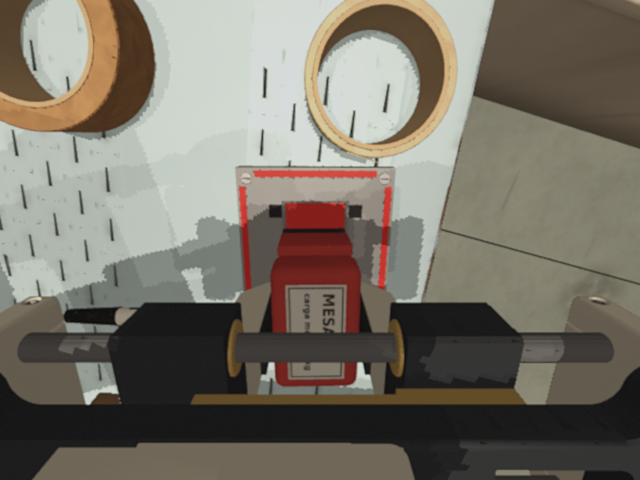

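The stamp is in line with the pocket: the pads at (275,211) and (355,211) lie evenly on both sides of it. I'll lower it.

>>> carry_out:
  motion:
    - [1, 1, 0, 15, 0]
    - [1, 1, 0, 30, 0]
    - [1, 1, 0, 40, 0]
    - [1, 1, 0, 45, 0]
    - [1, 1, 0, 49, 0]
    - [1, 1, 0, 52, 0]
    - [1, 1, 0, 54, 0]
    - [1, 1, 0, 55, 0]
    - [1, 1, 0, 55, 0]

```text
time: 16.1
tool_pos: [450.2, 330.9, 54.0]
tcp_rot: [3.13, 0.006, 1.842]
contact_force: [0.5, -0.0, -2.3]
grip_width: 39.9
```

```bash
python3 m2.py w9
```

```text
now 16.15 [450.2 330.9  54. ] [179.3   0.3 105.6] w 40.0 F [-0.3  0.4 -1.6]
```

View pics/w9.png

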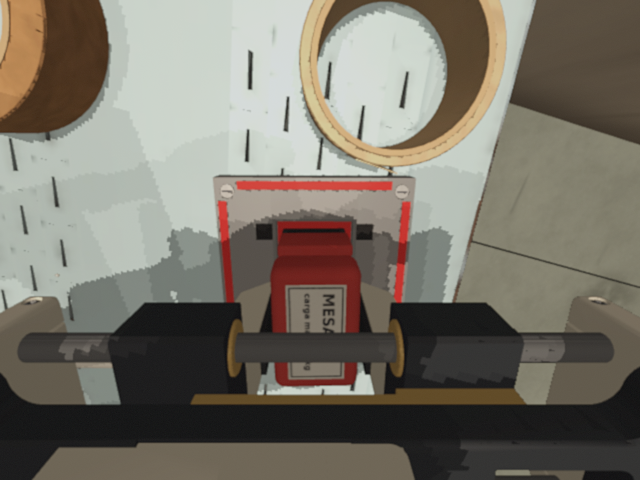

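The stamp is in the pocket with no contact force, about 1 mm above the floor. I'll release it.

>>> carry_out:
  motion:
    - [1, 0, 0, 0.5, 0]
    - [0.4, 0, 0, 0.5, 0]
    - [0.2, 0, 0, 0.5, 0]
    - [0, 0, 0, 0.5, 0]
    - [0, 0, 0, 0, 0]
    - [0, 0, 0, -20, 0]
    - [0, 0, 0, -60, 0]
    - [0, 0, 0, -120, 0]
    - [0, 0, 0, -170, 0]
    - [0, 0, 0, -210, 0]

```text
time: 17.4
tool_pos: [447.7, 331.5, 266.5]
tcp_rot: [3.128, 0.005, 1.842]
contact_force: [0.1, 0.6, 0.3]
grip_width: 91.8
```

>>> carry_out:
  motion:
    - [0, 0, 0, -5, 0]
    - [0, 0, 0, -5, 0]

```text
time: 17.65
tool_pos: [447.4, 331.4, 271.3]
tcp_rot: [3.128, 0.005, 1.842]
contact_force: [-0.5, 0.9, -0.2]
grip_width: 91.8
```

```bash
python3 m2.py w10;python3 m4.py w10; python3 - <<'E'
from h import *
W=cloud(load('w10'));X,Y,Z=W[...,0],W[...,1],W[...,2]
P=W[(Z>74)&(Z<95)&(np.hypot(X-450,Y-331)<50)].astype(np.float32)
print(cv2.minAreaRect(P[:,:2].copy()),np.median(P[:,2]), np.linalg.lstsq(np.c_[P[:,:2]-[450,331],np.ones(len(P))],P[:,2],rcond=None)[0])
go((498,452,150,90),(498,452,20,90))
E
```

```text
now 17.7 [447.1 331.2 270.3] [179.3   0.3 105.6] w 91.4 F [ 0.1  1.1 -0.6]
roll 2142 [457.09073305 452.62870874] ((457.6300048828125, 451.4734802246094), 47.42856979370117) 47.49084612877738
plate ((450.2648010253906, 330.4516296386719), (115.61067962646484, 115.39938354492188), 15.411904335021973)
pocket ((446.8463134765625, 342.19775390625), (46.53757858276367, 40.143226623535156), 15.158576965332031) 3.6323230136324014
((451.0730895996094, 330.11541748046875), (39.74480056762695, 61.924808502197266), 14.574471473693848) 81.44612 [ 7.21299569e-04 -4.46154870e-03  8.12521759e+01]
now 17.7 [447.1 331.2 270.3] [179.3   0.3 105.6] w 91.4 F [ 0.1  1.1 -0.6]
(498, 452, 150, 90) -> [103.4, 80.0, 120.6] 15.6
(498, 452, 20, 90) -> [104.2, 78.5, 250.6] 15.6
```

View pics/w10.png

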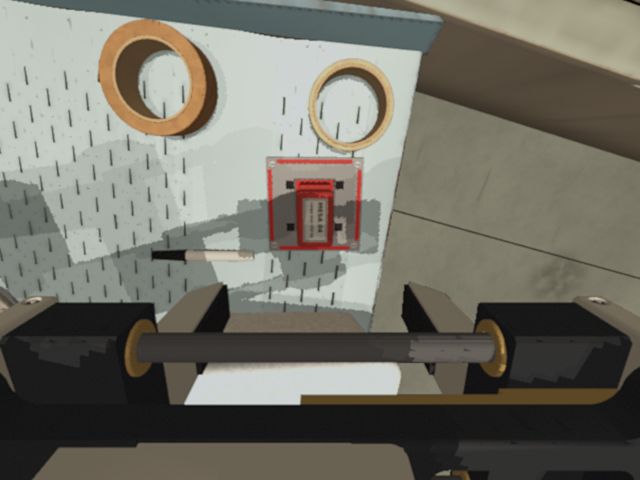

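The stamp stands in the pocket with its cap at (451,330.1), top at 81.4 mm and level. The roll is undisturbed at (350,105) px, i.e. (457.4,452). I'll pick up the roll.

>>> carry_out:
  motion:
    - [0.3, 40, 30, 10, 5]
    - [0.3, 80, 60, 40, 11]
    - [0.3, 103, 80, 90, 15.5]
    - [0.3, 103, 80, 140, 15.5]
    - [0.3, 104, 79, 180, 15.5]
    - [0.3, 104, 79, 215, 15.5]
    - [0.3, 104, 79, 240, 15.5]
    - [0.3, 104, 79, 250, 15.5]
    - [0.3, 104, 79, 250, 15.5]

```text
time: 18.82
tool_pos: [497.9, 451.5, 19.3]
tcp_rot: [3.131, 0.004, 1.572]
contact_force: [0.4, -0.8, -0.6]
grip_width: 64.4
```

```bash
python3 m2.py w11
```

```text
now 18.88 [498.5 452.   20.6] [1.793e+02 1.000e-01 9.010e+01] w 64.6 F [0.5 0.  0.5]
```

View pics/w11.png

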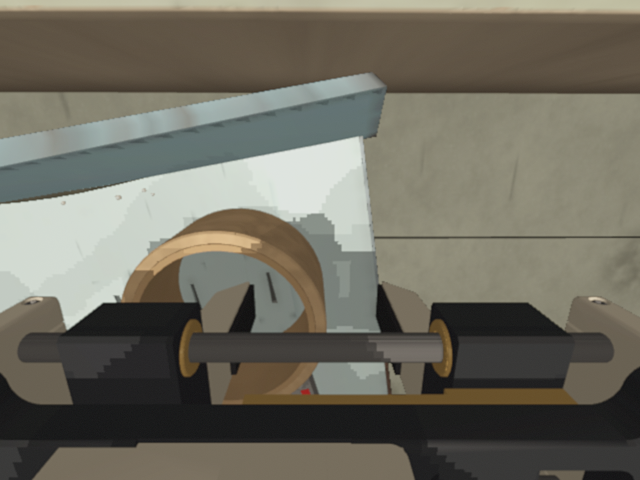

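The wall at (318,310) lies between the open fingers. I'll close them.

>>> carry_out:
  motion:
    - [0.6, 0, 0, 0, 0]
    - [0.8, 0, 0, 0, 0]
    - [1, 0, 0, 0, 0]
    - [1, 0, 0, 0, 0]
    - [1, 0, 0, 0, 0]
    - [1, 0, 0, 0, 0]
    - [1, 0, 0, 0, 0]
    - [1, 0, 0, 0, 0]
    - [1, 0, 0, -8, 0]
    - [1, 0, 0, -20, 0]

```text
time: 20.12
tool_pos: [498.1, 451.8, 40.8]
tcp_rot: [3.13, 0.003, 1.572]
contact_force: [-0.5, 0.8, -0.9]
grip_width: 6.9
```

>>> carry_out:
  motion:
    - [1, 0, 0, -30, 0]
    - [1, 0, 0, -70, 0]
    - [1, 0, 0, -110, 0]
    - [1, 0, 0, -150, 0]
    - [1, 0, 0, -190, 0]
    - [1, 0, 0, -230, 0]
    - [1, 0, 0, -245, 0]
    - [1, 0, 0, -245, 0]

```text
time: 21.12
tool_pos: [495.3, 452.7, 286.5]
tcp_rot: [3.129, 0.002, 1.572]
contact_force: [-0.7, -0.6, -2.3]
grip_width: 6.6
```

```bash
python3 m2.py w12; python3 -c "
from h import *
go((490,250,290,85),(500,100,290,80),(510,-100,290,76),(537,-231.5,280,74.6))
W=cloud(load('w12'));o=bot.get_obs()['tool_pos']
X,Y,Z=W[...,0],W[...,1],W[...,2]
P=W[(Z>o[2]+18)&(Z<o[2]+45)&(abs(X-o[0]+41)<55)&(abs(Y-o[1])<60)]
print(len(P),P.min(0)-o,P.max(0)-o)
"
```

```text
now 21.18 [494.9 452.4 284.7] [179.4   0.2  90.1] w 6.7 F [ 0.3  0.2 -1.2]
now 21.18 [494.9 452.4 284.7] [179.4   0.2  90.1] w 6.7 F [ 0.3  0.2 -1.2]
(490, 250, 290, 85) -> [-202.4, -5.1, -4.5] 5.1
(500, 100, 290, 80) -> [-352.4, 4.8, -3.7] 10.1
(510, -100, 290, 76) -> [-552.4, 14.5, -2.8] 14.1
(537, -231.5, 280, 74.6) -> [-683.9, 41.3, 8.0] 15.5
8783 [-87.37099625 -34.65142724  18.00830322] [13.99771288 46.57246332 44.94069852]
```

View pics/w12.png

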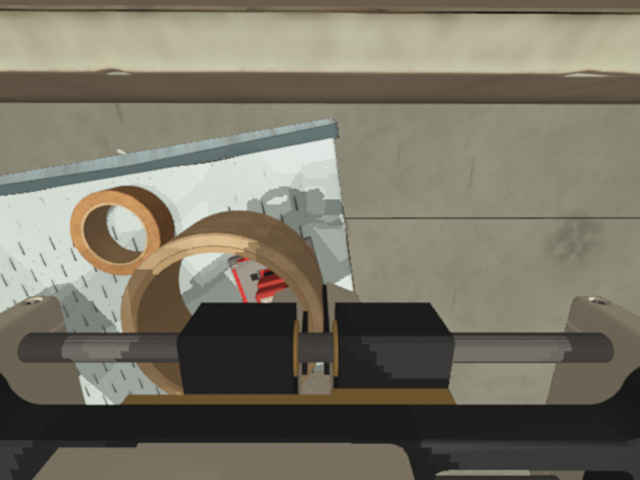

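The roll is held level, its centre 41 mm from the TCP along −tool y. I'll carry it over the box.

>>> carry_out:
  motion:
    - [1, -25, 0, 0, 0]
    - [1, -70, -1, -2, 1]
    - [1, -120, -3, -4, 3]
    - [1, -170, -4, -4, 4]
    - [1, -220, -4, -4, 5]
    - [1, -270, -1, -4, 7]
    - [1, -320, 2, -4, 9]
    - [1, -370, 6, -4, 10]
    - [1, -420, 8, -4, 11]
    - [1, -470, 11, -4, 12]

```text
time: 22.42
tool_pos: [505.3, -19.1, 288.8]
tcp_rot: [3.134, 0.002, 1.362]
contact_force: [1.0, -0.6, -1.2]
grip_width: 6.9
```

```bash
python3 -c "
from h import *
go((536.8,-231.1,280,74.6),(536.8,-231.1,80,74.6))
"
```

```text
now 22.43 [505.3 -19.1 288.8] [1.796e+02 1.000e-01 7.800e+01] w 6.9 F [ 1.  -0.6 -1.2]
(536.8, -231.1, 280, 74.6) -> [-200.9, 74.7, 9.7] 3.4
(536.8, -231.1, 80, 74.6) -> [-200.5, 73.2, 209.7] 3.4
```

>>> carry_out:
  motion:
    - [1, -45, 17, 0, 1]
    - [1, -95, 35, 0, 2]
    - [1, -145, 54, 5, 3]
    - [1, -180, 67, 8, 3.4]
    - [1, -200, 74, 10, 3.4]
    - [1, -200, 74, 40, 3.4]
    - [1, -200, 74, 85, 3.4]
    - [1, -200, 73, 130, 3.4]
    - [1, -200, 73, 175, 3.4]
    - [1, -200, 73, 205, 3.4]

```text
time: 23.68
tool_pos: [535.3, -228.8, 81.6]
tcp_rot: [3.138, -0.0, 1.303]
contact_force: [0.0, 1.0, -0.6]
grip_width: 6.7
```

>>> carry_out:
  motion:
    - [1, 0, 0, 0, 0]
    - [1, 0, 0, 0, 0]

```text
time: 23.92
tool_pos: [535.6, -228.5, 82.2]
tcp_rot: [3.138, -0.0, 1.304]
contact_force: [1.1, -0.1, -1.6]
grip_width: 6.9
```

```bash
python3 m2.py w13; python3 -c "
from h import *
cap('top','t2')
go((536.8,-231.1,40,74.6),(536.8,-231.1,24,74.6))
"
```

```text
now 23.98 [ 536.  -228.9   82.9] [179.7   0.   74.7] w 6.5 F [ 0.7 -0.1 -1.4]
now 24.02 [ 536.2 -229.1   83.1] [179.7   0.   74.7] w 6.6 F [-0.7 -0.8 -0.1]
(536.8, -231.1, 40, 74.6) -> [-1.8, 0.9, 43.2] 0.1
(536.8, -231.1, 24, 74.6) -> [-1.8, 0.8, 59.2] 0.1
```

View pics/w13.png

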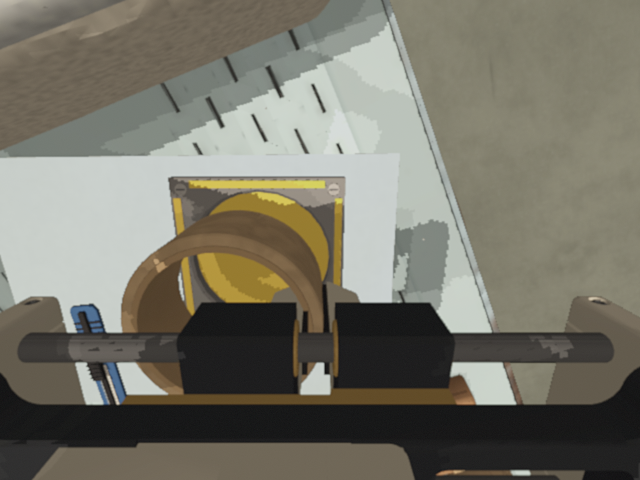

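The roll hangs over the round pocket, with the dock plate level behind it at (258,240) and the cutter clear at (95,350). I'll lower it.

>>> carry_out:
  motion:
    - [1, -1, 1, 12, 0]
    - [1, -2, 1, 25, 0]
    - [1, -2, 1, 38, 0]
    - [1, -2, 1, 45, 0]
    - [1, -2, 1, 50, 0]
    - [1, -2, 1, 54, 0]
    - [1, -2, 1, 57, 0]
    - [1, -2, 1, 58, 0]
    - [1, -2, 1, 58, 0]

```text
time: 25.15
tool_pos: [537.0, -231.4, 25.3]
tcp_rot: [3.136, 0.001, 1.304]
contact_force: [0.1, -0.2, -1.1]
grip_width: 6.4
```

```bash
python3 m2.py w14
```

```text
now 25.2 [ 537.  -231.5   25.3] [179.6   0.   74.7] w 6.5 F [ 0.2  0.4 -1.4]
```

View pics/w14.png

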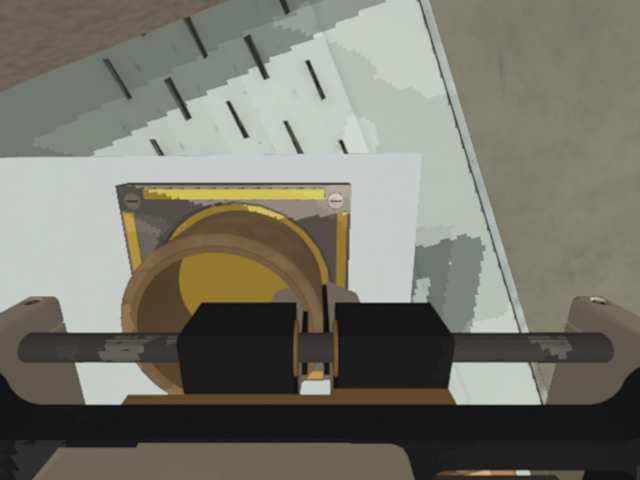

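The roll has entered the round pocket with no contact load, about 2 mm above its floor. I'll lower it the rest of the way and release.

>>> carry_out:
  motion:
    - [1, 0, 0, 1, 0]
    - [1, 0, 0, 1.5, 0]
    - [0.8, 0, 0, 1.5, 0]
    - [0.6, 0, 0, 1, 0]
    - [0.6, 0, 0, 0, 0]
    - [0.6, 0, 0, 0, 0]
    - [0.6, 0, 0, -20, 0]
    - [0.4, 0, 0, -60, 0]
    - [0.2, 0, 0, -110, 0]
    - [0, 0, 0, -165, 0]

```text
time: 26.45
tool_pos: [535.6, -230.8, 191.5]
tcp_rot: [3.136, 0.0, 1.304]
contact_force: [0.6, -0.8, -0.6]
grip_width: 62.4
```

>>> carry_out:
  motion:
    - [0, 0, -20, -60, 0]
    - [0, 0, -35, -90, 0]
    - [0, 0, -35, -90, 0]
    - [0, 0, -35, -90, 0]

```text
time: 26.95
tool_pos: [501.2, -221.3, 280.2]
tcp_rot: [3.138, -0.0, 1.304]
contact_force: [0.0, -0.9, -0.5]
grip_width: 91.2
```

```bash
python3 m2.py w15; python3 - <<'E'
from h import *
from scipy.optimize import least_squares
W=cloud(load('w15'));X,Y,Z=W[...,0],W[...,1],W[...,2]
P=W[(Z>44)&(Z<62)&(np.hypot(X-497,Y+220)<65)]
r=least_squares(lambda p:np.maximum(np.hypot(P[:,0]-p[0],P[:,1]-p[1])-46,0)+np.maximum(38-np.hypot(P[:,0]-p[0],P[:,1]-p[1]),0),P[:,:2].mean(0),loss='soft_l1')
print(len(P),r.x,cv2.minEnclosingCircle(P[:,:2].astype(np.float32).copy()),np.median(P[:,2]),np.linalg.lstsq(np.c_[P[:,:2]-[497,-220],np.ones(len(P))],P[:,2],rcond=None)[0])
cap('scene','s3')
E
python3 m5.py w15
```

```text
now 27.0 [ 501.2 -221.2  279.6] [179.9  -0.   74.7] w 91.5 F [ 0.3 -0.   0.2]
1646 [ 497.130685   -220.37536926] ((496.9781494140625, -221.6177520751953), 47.268672943115234) 51.508141534295504 [1.97345270e-03 6.44527259e-03 5.11875563e+01]
hist (array([  62, 3778, 6168,  533, 3314,  446, 1738,    0,    0,    0,    0,
          0]), array([-20,  -5,   2,   8,  12,  18,  40,  60,  72,  78,  84,  90, 120]))
cap 0
edge 1150
((497.024658203125, -219.78738403320312), (115.86888122558594, 116.41226959228516), 74.55569458007812) 14.076308 [ 499.37067 -206.1689 ] ((496.8994140625, -220.24188232421875), 73.68998718261719)
floor 2651
((501.794677734375, -213.56082153320312), (87.83377838134766, 87.17988586425781), 12.024909019470215) 3.9962363 [ 497.65485 -218.2765 ] ((499.59796142578125, -211.27041625976562), 48.512203216552734)
```

View pics/w15.png

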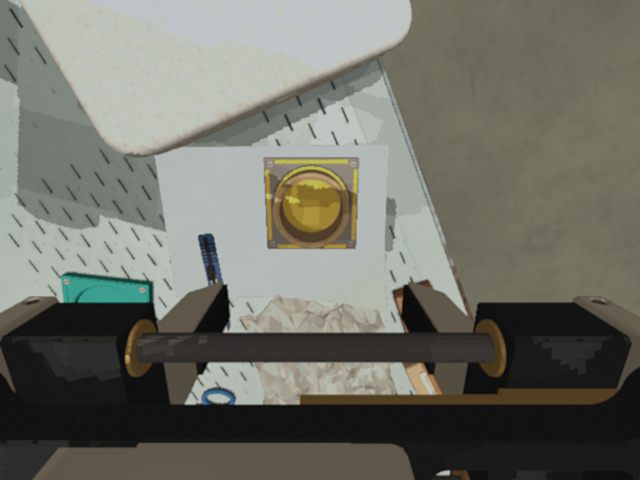

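View pics/s3.png

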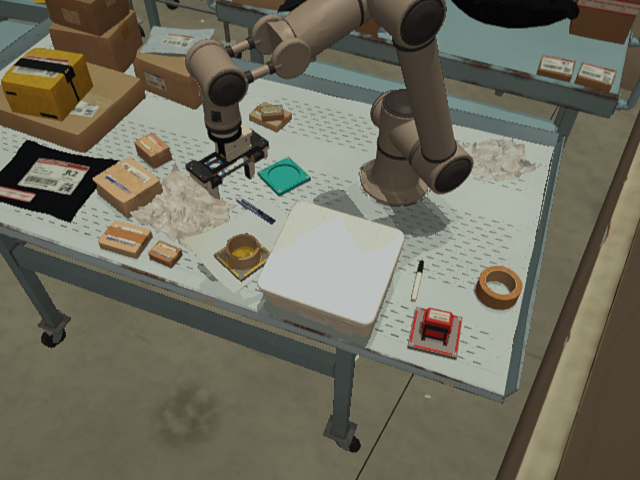

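Both pictures agree: the roll is down in the round pocket (top at 51.5 mm, 52 expected, centred within about 1 mm), and the stamp stands in the red dock. The box, marker, cutter and parcels look unmoved. Handing in.

```bash
python3 -c "
from plant import bot
print(bot.close_job(), bot.get_obs()['time'])"
```

```text
the job is handed in; nothing more can be done
the job is handed in; nothing more can be done
```

The stamp and tape roll are swapped, and I handed the job in at about 27 s on the robot's clock; no verdict was reported. I set the roll down on the free bench past the red dock. Then I carried the stamp upright over the box into the oblong pocket, and the roll over the box into the round one.

**Last checks:**
- **Tape roll:** it lies flat in the round pocket, centred to within about 1.5 mm. Its top was at 51.5 mm, against 52 mm expected when fully down, and its tilt measured under 0.01 rad.
- **Stamp:** it stands upright in the oblong pocket. It is about 1 mm off centre, within 1° of the pocket's direction, and its top was at 81.4 mm against 82 mm expected. I measured this right after releasing it; the final scene picture shows it still upright in place.
- **Other things:** by eye, the box, marker, cutter and parcels in the final scene picture are where they were at the start; I did not measure them. The gripper is well clear of everything.

**Disagreement:** on the roll's wall the gripper read an opening of about 6.8 mm, not the 12 mm given. The roll held firmly both times.

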